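# Core a thin square tube and hold it in the saw board

## Task

Get the loose square aluminium tube ready for the hacksaw: slide the wooden core, tapered nose first, into the tube's open left-hand end until its nose is level with the tube's right end. Then seat the tube flat on the saw board, along the fence and with its right end butted against the end stop, and hold it there with one firm diagonal push of the fingers on the tube itself, down onto the board and towards the fence at once. Finish while still pushing, and leave the hacksaw, the tape measure and the marker where they lie.

Things in the scene. Friction and masses are not known exactly. Their poses are not given: they have to be found in the camera images.
- saw_board: Plywood saw board screwed to the bench (cannot move). Origin: at bench height z = 0 under the deck. Axes: x towards the fence, away from the robot; y along the fence, away from the end stop, to the robot's left; z up. Deck 170 (x -85..85) by 240 (y -115..125) mm, top at z = 18 mm. The board stands turned by up to 0.2 rad either way
- deck: the board's flat deck of smooth waxed plywood, the table the tube lies on (friction about 0.3, so that a 45 degree push slides the tube up to the fence and loads it); same origin and axes as saw_board, top at z = 18 mm
- fence: the wooden fence at the far side of the deck, fixed, with a 3 mm saw kerf through it at y = -19 mm; same origin and axes as saw_board. Its working face is at x = 50 mm, it is 28 mm thick, 36 mm high above the deck (to z = 54 mm) and runs from y = -109 to y = 36 mm only, so that a seated tube sticks out 49 mm past its left end
- end_stop: the wooden end stop block at the right end of the deck, fixed; same origin and axes as saw_board. Its working face is at y = -75 mm, from x = -17 to 49 mm, 30 mm high above the deck (to z = 48 mm)
- corner (a point): point on the deck (z = 18 mm) in the corner where the planes of the fence's working face (x = 50 mm) and the end stop's working face (y = -75 mm) meet; axes as saw_board
- tube: loose square aluminium tube, 40 x 40 mm outside, 3 mm wall (34 x 34 mm inside), 160 mm long along its y, open at both ends, 0.17 kg give or take a quarter. Origin: centre of its underside. It starts lying loose on the deck, askew by up to 0.2 rad, clear of fence and stop, its -y end nearer the stop. Seated, its origin is at x = 30, y = 5, z = 18 mm in the saw_board frame
- tube_mouth (a point): middle of the tube's open end at its +y, the left-hand end, where the core goes in; 20 mm above the tube's underside
- tube_end (a point): middle of the tube's other open end at its -y, the right-hand end that butts against the stop; 20 mm above the underside
- core: loose wooden core, 31 x 31 mm and 190 mm long along its y, 0.09 kg give or take a quarter; the last 10 mm at its -y end taper to 23 x 23 mm. Origin: centre of its underside. It starts lying on the bench to the left of the board, its nose pointing away from the robot and to the right. Once home, its nose meets the end stop with the tube and 30 mm of it sticks out of the tube's left-hand end
- core_nose (a point): middle of the core's tapered end face (-y end), 15.5 mm above its underside
- core_tail (a point): middle of the core's plain end face (+y end), 15.5 mm above its underside
- hacksaw: bystander: small hacksaw of bent round bar, 295 x 75 x 7 mm, lying flat on the bench behind and to the left of the board; origin at the middle of its blade; leave it alone
- tape_measure: bystander: yellow tape measure, 38 x 90 x 64 mm, standing behind the board; leave it alone
- marker: bystander: marker pen, 17 x 135 x 16 mm, lying in front of the board; leave it alone

How it is judged:
On the way:
1. the core is home in the tube: nose level with the tube's right end (y of core_nose in the frame of tube_end between -0.005 and 0.005 m and distance between core_nose and tube_end below 0.007 m and angle between the y axis of core and the y axis of tube, either way round below 0.06 rad), for 0.2 s.
At the end, for the whole second after the job is handed in: Core nose level with the tube's right end (5 mm); tube flat on the deck (2 mm), along the fence (2 mm, 0.025 rad), right end at the stop (3 mm), at rest; fingers push on the tube with over 4 N, so it bears on the fence with over 2.5 N and on the deck with over 6 N, through the last second (all of step 1 and y of tube_end in the frame of corner between -0.002 and 0.003 m and x of tube in the frame of corner between -0.022 and -0.018 m and z of tube in the frame of corner below 0.002 m and angle between tube's own z axis and vertical below 0.03 rad and angle between the y axis of tube and the y axis of saw_board, either way round below 0.025 rad and contact force between tube and fence above 2.5 N and contact force between tube and deck above 6 N and contact force between the fingers and tube above 4 N and linear speed of tube below 0.01 m/s); the arm keeps its last pose, push and grip.
It fails at once if the hacksaw was moved more than 20 mm (distance of hacksaw from where it was at the start of the episode above 0.02 m).
It fails at once if the tape measure was moved more than 20 mm (distance of tape_measure from where it was at the start of the episode above 0.02 m).
It fails at once if the marker was moved more than 20 mm (distance of marker from where it was at the start of the episode above 0.02 m).
It also fails if it takes over 72 s, if anything falls off the work surface, if the arm or the gripper's body presses on something with over 40 N, if the wrist force passes 120 N, or if a joint passes its speed limit or range.

## Robot

A 7-joint arm with a two-finger parallel gripper is mounted at the origin on a cart in front of the work surface, level with it; the furniture and walls round the work are solid. World frame = base frame: x ahead of the robot, y to its left, z up, the work surface at z = 0. Lengths are in m, angles in rad, forces in N, time in s.
With the tool pointing down it reaches from about 0.4 to 0.9 m from the base axis. Payload 5.6 kg.
Tool frame: the origin (TCP) lies midway between the tips of the shut fingers; the grasp point (between the pads) lies 19 mm behind it; z points along the fingers, y is the line along which they close (so a half turn about z gives the same grasp; the last joint's range is limited). The gripper opens to 92 mm and grips with 3 to 60 N. Pads are 20 mm wide; open, the fingers measure 128 mm over their backs; the gripper's body (75 mm by 189 mm) begins 69 mm behind the grasp point.
Start: joints at [-1.285, 0.468, -0.012, 1.603, 0.006, 1.071, -0.056], TCP at [0.21, 0.615, 0.215] pointing down, gripper open.
Joint ranges: [-2.53, 2.53], [-0.31, 2.02], [-1.57, 1.55], [0.28, 2.44], [-1.29, 4.43], [0.15, 1.84], [-2.92, 2.92]. Speed limits (rad/s): [2.57, 2.57, 3.14, 3.14, 3.14, 3.14, 3.14].

## Interface

Orientations are given as a unit quaternion [w, x, y, z].
In Python, from station import * gives the robot as it stands.
- The arm moves only by the shell command python3 -m jog 'ROWS' [FORCE]. ROWS is rows parted by semicolons, their numbers by spaces, 1 to 10 of them, each of 5 numbers: the finger opening in m, then dx, dy, dz in m, then a turn about the tool's z in rad; each row is the pose to reach, as a shift and turn from the pose commanded when the command began, along the tool's axes at that moment; what a row does not reach only later rows make up. A row lasts 1/10 s, in which the tool goes at most 0.05 m and 0.15 rad, less where a joint would pass 70% of its speed; a pose out of reach is approached as far as the arm can. The fingers move at their own pace and stop on an object; FORCE is the grip in N (left out, the last holds). Time passes only in rows, so rows that do not move let the fingers close. It prints the time, the measured TCP pose, the force, the opening and the grip force at its end.
- sense(): the state, without advancing time (a new reading comes with each control period).
- camera(name): name is "scene" or "top" or "wrist"; returns a dict with "color" (420x560x3 uint8, red, green, blue), "fx", "fy", "cx", "cy" (pixels), "R" (3x3) and "t" (3): a world point X has camera coordinates R X + t; the wrist camera has in their place "mount" (4x4, takes a point from camera to tool coordinates, whose origin is the TCP and whose axes are the flange's). Camera axes: x right, y down, z forward; pixel columns grow to the right and rows downward; lengths in m; the calibration is good to about 2 mm. A picture is of the moment at which its call begins: read the wrist's pose just before it. There is no depth.
- hand_in(): hands the job in; it is judged then, once.
The state is a dict: "clock": time; "qpos": joint angles; "dq": joint speeds; "effort": joint torques, N m; "tcp_pos": TCP position; "orientation": TCP orientation; "wrist_force": force on the tool from outside, world axes, zero at the start; "wrist_torque": the same for the moment, N m; "gripper_width": finger opening in m; "finger_force": force on a finger pad.
Only numpy, scipy, OpenCV 4.12 (cv2) and the standard library are available. Lean on these libraries where they do the work, as an engineer would, in place of code of your own. Each camera call takes 0.05 s, during which the arm holds its last target. There are 200 camera calls.

## Working session

There is one attempt and no reset: what is moved stays moved. The work goes in short steps, Python scripts to look and compute and a shell command to move; the robot and the scene stay as the last step left them, time stands still between calls to the robot, and variables do not carry over. Pictures are saved under pics/ and viewed, at most 11 in all, crops included, and the job is handed in when it is done.

```bash
mkdir -p pics; ls; python3 - <<'E'
from station import *
import cv2,numpy as np
s=sense();print({k:np.round(v,3) for k,v in s.items()})
for n in("scene","top"):
    c=camera(n);cv2.imwrite(f"pics/{n}0.png",c["color"][:,:,::-1]);print(n,c["fx"],c["cx"],c["cy"],np.round(c["R"],3).tolist(),np.round(c["t"],3))
print(camera("wrist")["mount"])
E
```

```text
pics
{'clock': np.float64(0.0), 'qpos': array([-1.285,  0.468, -0.012,  1.604,  0.006,  1.071, -0.056]), 'dq': array([ 0.001, -0.002, -0.   ,  0.001,  0.001,  0.   ,  0.001]), 'effort': array([-1.0000e-03, -5.2058e+01, -1.3000e-02, -2.4375e+01, -5.7000e-02,
        1.7000e-02,  0.0000e+00]), 'tcp_pos': array([0.21 , 0.615, 0.214]), 'orientation': array([-0.   ,  0.164,  0.987, -0.001]), 'wrist_force': array([ 0.44 , -0.046, -0.123]), 'wrist_torque': array([-0.002, -0.026, -0.037]), 'finger_force': np.float64(0.0), 'gripper_width': np.float64(0.092)}
scene 428.6879270895912 278.29587240517475 209.87887640778533 [[-0.774, -0.633, 0.011], [-0.288, 0.336, -0.897], [0.564, -0.697, -0.442]] [0.559 0.137 0.903]
top 432.3408130721653 281.6733261104883 211.61258480876603 [[-0.014, -1.0, -0.017], [-0.987, 0.016, -0.157], [0.157, 0.014, -0.987]] [0.234 0.523 0.955]
[[ 2.90387350e-05 -9.58549928e-01 -2.84924614e-01  8.12356776e-02]
 [ 9.99999973e-01 -3.75265032e-05  2.28164778e-04 -1.07802904e-03]
 [-2.29399556e-04 -2.84924613e-01  9.58549901e-01 -1.70040160e-01]
 [ 0.00000000e+00  0.00000000e+00  0.00000000e+00  1.00000000e+00]]
```

View pics/top0.png

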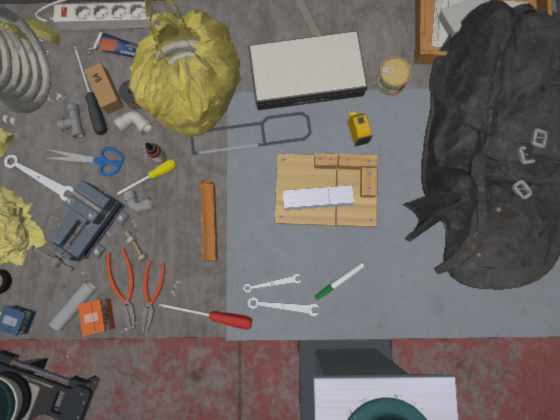

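View pics/scene0.png

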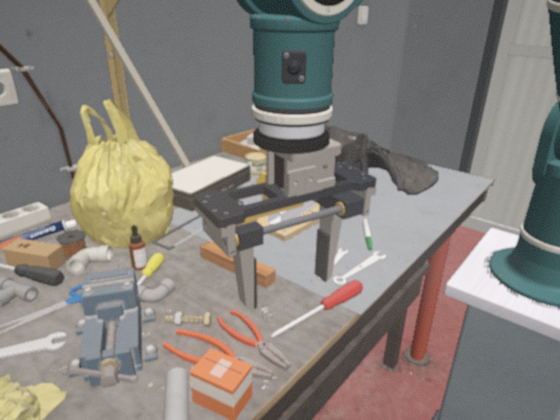

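```bash
cat > h.py <<'E'
from station import *
import cv2,numpy as np
from scipy.spatial.transform import Rotation as Ro
def shot(n,save=None):
    s=sense();c=camera(n)
    if n=="wrist":
        q=s["orientation"];Rt=Ro.from_quat([q[1],q[2],q[3],q[0]]).as_matrix();M=np.array(c["mount"])
        Rw=Rt@M[:3,:3];p=Rt@M[:3,3]+s["tcp_pos"]
        c["R"]=Rw.T;c["t"]=-Rw.T@p
    c["R"]=np.array(c["R"]);c["t"]=np.array(c["t"])
    if save: cv2.imwrite(f"pics/{save}.png",c["color"][:,:,::-1])
    return c
def ray(c,uv,z):
    uv=np.atleast_2d(np.asarray(uv,float))
    d=np.c_[(uv[:,0]-c["cx"])/c["fx"],(uv[:,1]-c["cy"])/c["fy"],np.ones(len(uv))]@c["R"]
    o=-c["R"].T@c["t"]
    return o+d*((z-o[2])/d[:,2])[:,None]
def proj(c,X):
    p=np.atleast_2d(X)@c["R"].T+c["t"];return np.c_[p[:,0]/p[:,2]*c["fx"]+c["cx"],p[:,1]/p[:,2]*c["fy"]+c["cy"]]
def hsv(c): return cv2.cvtColor(c["color"],cv2.COLOR_RGB2HSV)
def biggest(m):
    cs,_=cv2.findContours(m,cv2.RETR_EXTERNAL,cv2.CHAIN_APPROX_NONE);return max(cs,key=cv2.contourArea)
E
python3 - <<'E'
from h import *
c=shot("top");H=hsv(c)
print(H[220,208],H[196,318],H[215,318],H[300,340])
def box(name,m,roi,z):
    k=np.zeros_like(m);a,b,d,e=roi;k[b:e,a:d]=m[b:e,a:d]
    r=cv2.minAreaRect(biggest(k));bp=cv2.boxPoints(r);print(name,np.round(bp,1).tolist(),np.round(ray(c,bp,z),3)[:,:2].tolist())
box("core",cv2.inRange(H,(0,120,60),(14,255,255)),(190,170,230,275),.031)
box("tube",cv2.inRange(H,(0,0,150),(179,60,255)),(276,175,365,220),.058)
box("board",cv2.inRange(H,(8,70,80),(30,255,255)),(265,145,385,235),.018)
E
```

```text
[ 14 158 163] [122  16 212] [ 18  96 188] [106  21 133]
core [[199.89999389648438, 180.1999969482422], [214.10000610351562, 179.8000030517578], [216.5, 259.79998779296875], [202.3000030517578, 260.20001220703125]] [[0.607, 0.419], [0.607, 0.386], [0.418, 0.378], [0.418, 0.411]]
tube [[281.79998779296875, 190.10000610351562], [352.3999938964844, 184.1999969482422], [354.0, 204.1999969482422], [283.5, 210.10000610351562]] [[0.574, 0.225], [0.585, 0.063], [0.538, 0.061], [0.527, 0.222]]
board [[274.6000061035156, 223.0], [277.1000061035156, 151.39999389648438], [378.1000061035156, 154.8000030517578], [375.70001220703125, 226.39999389648438]] [[0.504, 0.244], [0.678, 0.236], [0.665, -0.008], [0.492, 0.006]]
```

```bash
T=".092 -.297 -.126 0 -.37"; python3 -m jog '.092 -.297 -.126 0 -.37;.092 -.297 -.126 0 -.37;.092 -.297 -.126 0 -.37;.092 -.297 -.126 0 -.37;.092 -.297 -.126 0 -.37;.092 -.297 -.126 0 -.37;.092 -.297 -.126 0 -.37;.092 -.297 -.126 0 -.37;.092 -.297 -.126 0 -.37'
python3 - <<'E'
from h import *
c=shot("wrist","w1");print(proj(c,[[.418,.395,.031],[.607,.403,.031]]))
E
```

```text
clock: 1.1
tcp_pos: [0.45, 0.4001, 0.2144]
orientation: [-0.0, -0.02, 1.0, 0.0]
wrist_force: [0.2, -0.0, 0.4]
gripper_width: 0.092
finger_force: 0.0
[[275.99443657 162.57752016]
 [276.61916615 308.22908777]]
```

View pics/w1.png

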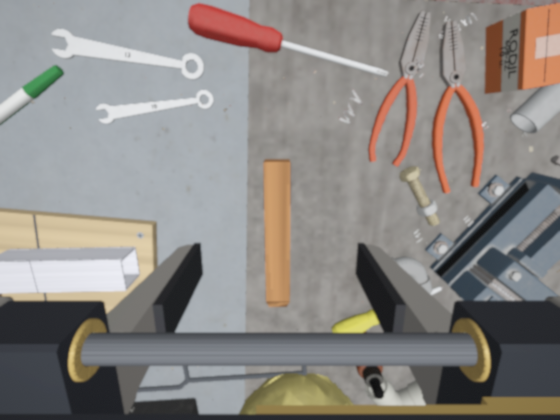

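The wrist view shows the core at rows 160 to 305, col 277, with the tapered nose at the bottom (away from the robot). The tube mouth is near (130,268).

```bash
python3 - <<'E'
from h import *
c=shot("wrist");H=hsv(c);print(H[220,277],H[220,286],H[220,268])
m=cv2.inRange(H,(5,110,60),(18,255,255));m[:150]=0;m[315:]=0;m[:,:255]=0;m[:,300:]=0
k=biggest(m)[:,0];
L=[];Rr=[]
for v in range(168,292,4):
    xs=np.where(m[v])[0];L.append((xs.min()-.5,v));Rr.append((xs.max()+.5,v))
for z in(.031,):
  a,b=ray(c,L,z),ray(c,Rr,z)
  for p in(a,b): f=np.polyfit(p[:,0],p[:,1],1);print("y=",f[0],np.polyval(f,[.42,.51,.6]))
ys=np.where(m[:,277])[0];print(ys.min(),ys.max(),ray(c,[[277,ys.min()-.5],[277,ys.max()+.5]],.031))
q=sense()["orientation"];print(q,sense()["tcp_pos"])
E
```

```text
[ 15 120 194] [ 15 121 192] [ 15 118 205]
y= 0.04727961015590357 [0.38152537 0.38578053 0.3900357 ]
y= 0.045108807757051415 [0.40971155 0.41377135 0.41783114]
161 305 [[0.41473966 0.39698806 0.031     ]
 [0.60202147 0.40468561 0.031     ]]
[-4.28524344e-04 -2.19224099e-02  9.99759544e-01  2.81654248e-04] [0.44875455 0.40150784 0.21446328]
```

```bash
python3 -m jog '.092 .0217 -.0029 .05 0;.092 .0217 -.0029 .1 0;.092 .0217 -.0029 .15 0;.092 .0217 -.0029 .19 0;.092 .0217 -.0029 .209 0;.092 .0217 -.0029 .209 0;.02 .0217 -.0029 .209 0;.02 .0217 -.0029 .209 0;.02 .0217 -.0029 .209 0;.02 .0217 -.0029 .209 0' 45
python3 -m jog '.02 0 0 0 0;.02 0 0 0 0;.02 0 0 0 0'
```

```text
clock: 2.2
tcp_pos: [0.4289, 0.3967, 0.0063]
orientation: [0.0, -0.021, 1.0, 0.0]
wrist_force: [0.1, -0.1, -0.3]
gripper_width: 0.0626
finger_force: 0.0
clock: 2.5
tcp_pos: [0.4288, 0.3962, 0.0057]
orientation: [0.0, -0.021, 1.0, 0.0]
wrist_force: [-0.1, -0.9, -0.6]
gripper_width: 0.038
finger_force: 0.0
```

```bash
python3 -m jog '.02 0 0 0 0;.02 0 0 0 0;.02 0 0 0 0;.02 0 0 -.02 0;.02 0 0 -.06 0;.02 0 0 -.11 0;.02 0 0 -.16 0;.02 0 0 -.16 0'
python3 - <<'E'
from h import *
c=shot("wrist","w2")
E
```

```text
clock: 3.3
tcp_pos: [0.432, 0.3994, 0.1728]
orientation: [0.005, -0.02, 1.0, 0.005]
wrist_force: [0.1, 0.2, -1.9]
gripper_width: 0.0305
finger_force: 45.0
```

View pics/w2.png

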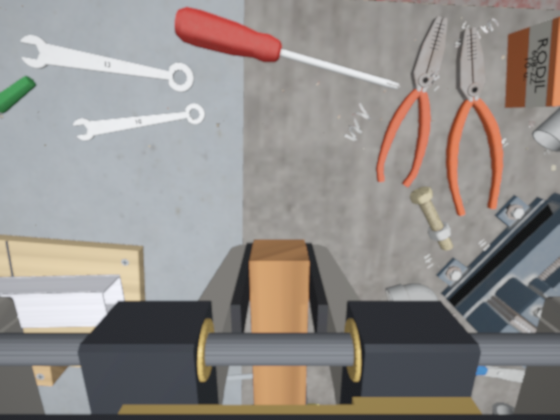

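```bash
python3 -m jog '.02 -.065 -.108 -.135 0;.02 -.065 -.108 -.135 0;.02 -.065 -.108 -.135 0;.02 -.065 -.108 -.135 0;.02 -.065 -.108 -.135 0;.02 -.065 -.108 -.135 0;.02 -.065 -.108 -.135 0;.02 -.065 -.108 -.135 0'
python3 - <<'E'
from h import *
c=shot("wrist","w3");c2=cv2.resize(c["color"][100:340,0:290],None,fx=2.5,fy=2.5,interpolation=2)[:,:,::-1];cv2.imwrite("pics/w3c.png",c2)
np.savez("w3.npz",color=c["color"],R=c["R"],t=c["t"],fx=c["fx"],fy=c["fy"],cx=c["cx"],cy=c["cy"])
E
```

```text
clock: 4.15
tcp_pos: [0.4965, 0.2919, 0.2984]
orientation: [-0.002, -0.022, 1.0, -0.001]
wrist_force: [-0.3, 0.0, -0.9]
gripper_width: 0.0307
finger_force: 45.0
```

View pics/w3c.png

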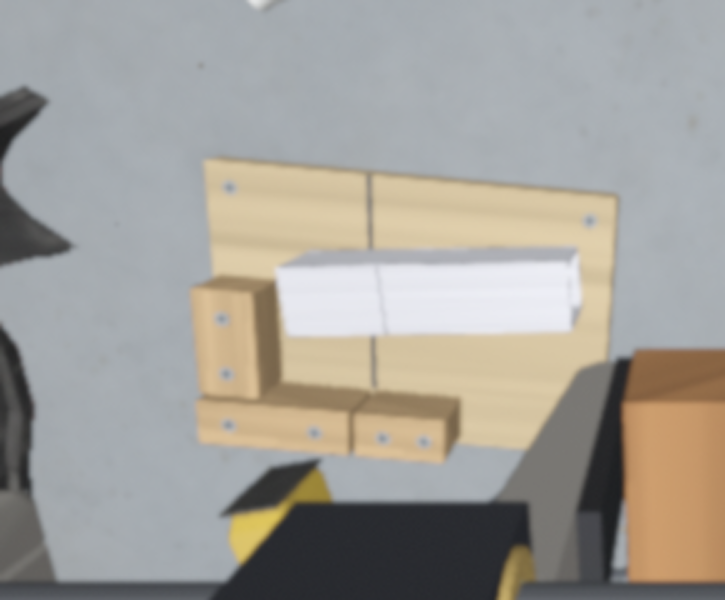

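```bash
cat > m.py <<'E'
from h import *
c=dict(np.load("w3.npz"));
g=lambda p,z:ray(c,np.array(p)/2.5+[-.2,99.8],z)[:,:2]
d=g([(205,158),(617,194)],.018);print("deck corners",d,np.linalg.norm(d[1]-d[0]))
u=(d[1]-d[0]);u/=np.linalg.norm(u);th=np.arctan2(-u[0],u[1]);print("theta",th)
ex=np.array([u[1],-u[0]])
# origin: corner0=-85ex-115u ; corner1=-85ex+125u
o=(d[0]+.085*ex+.115*u+d[1]+.085*ex-.125*u)/2;print("origin",o)
B=lambda P:np.c_[(P-o)@ex,(P-o)@u]*1000
print("fence far top (78,-109),(78,36)",B(g([(198,443),(445,461)],.054)))
print("fence near top x50",B(g([(200,398),(352,408)],.054)))
print("stop top near (-17,-75..)",B(g([(275,287)],.048)))
t=g([(280,268),(576,262),(571,329),(287,335)],.058);print("tube",t,B(t),"len",np.linalg.norm(t[1]-t[0]),np.linalg.norm(t[2]-t[1]))
e=(t[1]+t[2]-t[0]-t[3]);print("tube yaw",np.arctan2(-e[0],e[1]),"mouth",(t[1]+t[2])/2)
np.savez("b.npz",o=o,u=u,ex=ex)
E
python3 m.py
```

```text
deck corners [[0.49019286 0.00646973]
 [0.50077376 0.24396741]] 0.23773325372469525
theta -0.04452214029308508
origin [0.58017654 0.11644039]
fence far top (78,-109),(78,36) [[  78.50551875 -110.7606685 ]
 [  77.5204045    34.62838832]]
fence near top x50 [[  48.99795802 -106.94606324]
 [  47.58882681  -19.26035849]]
stop top near (-17,-75..) [[-20.78683709 -62.48807524]]
tube [[0.5422194  0.06438781]
 [0.53170247 0.22607202]
 [0.57072232 0.22327228]
 [0.58132259 0.06413899]] [[-35.60279857 -53.69037332]
 [-53.30545522 107.36553214]
 [-14.19965954 106.3052362 ]
 [  3.47271648 -52.19857023]] len 0.1620258890897436 0.03912016722520275
tube yaw 0.06572826192238622 mouth [0.5512124  0.22467215]
```

```bash
python3 -m jog '.02 -.0456 .1312 .1 1.5;.02 -.0456 .1312 .1 1.5;.02 -.0456 .1312 .1 1.5;.02 -.0456 .1312 .1 1.5;.02 -.0456 .1312 .1 1.5;.02 -.0456 .1312 .1 1.5;.02 -.0456 .1312 .1 1.5;.02 -.0456 .1312 .1 1.5;.02 -.0456 .1312 .1 1.5;.02 -.0456 .1312 .1 1.5'
python3 -m jog '.02 0 0 .05 .049;.02 0 0 .1 .049;.02 0 0 .1 .049;.02 0 0 .1 .049;.02 0 0 .1 .049'
python3 - <<'E'
from h import *
s=sense();print(s["qpos"].round(2),s["tcp_pos"],s["orientation"])
a=shot("top","t4");b=shot("scene","s4")
n=np.array([.5512-.066*.025,.2247+.025*.998,.112]);print(proj(a,n),proj(b,n))
ca=cv2.resize(a["color"][150:240,180:380],None,fx=4,fy=4,interpolation=2);cb=cv2.resize(b["color"][190:290,180:380],None,fx=4,fy=4,interpolation=2)
cv2.imwrite("pics/ts4.png",np.vstack([ca,cb])[:600,:,::-1]) if 0 else cv2.imwrite("pics/ts4.png",cv2.resize(np.vstack([ca,cb]),(632,600))[:,:,::-1])
E
```

```text
clock: 5.2
tcp_pos: [0.5373, 0.4247, 0.1994]
orientation: [-0.0, 0.668, 0.744, -0.001]
wrist_force: [-0.8, 0.1, -1.0]
gripper_width: 0.0305
finger_force: 45.0
clock: 5.7
tcp_pos: [0.5398, 0.4252, 0.1033]
orientation: [0.0, 0.684, 0.729, 0.002]
wrist_force: [1.4, 0.1, -0.7]
gripper_width: 0.0308
finger_force: 45.0
[-0.93  0.65  0.32  1.61 -0.24  0.91 -0.47] [0.53984632 0.42522929 0.10333159] [2.87389513e-04 6.84393096e-01 7.29110024e-01 2.13996453e-03]
[[270.15832484 196.21080802]] [[268.44532269 193.73341619]]
```

View pics/ts4.png

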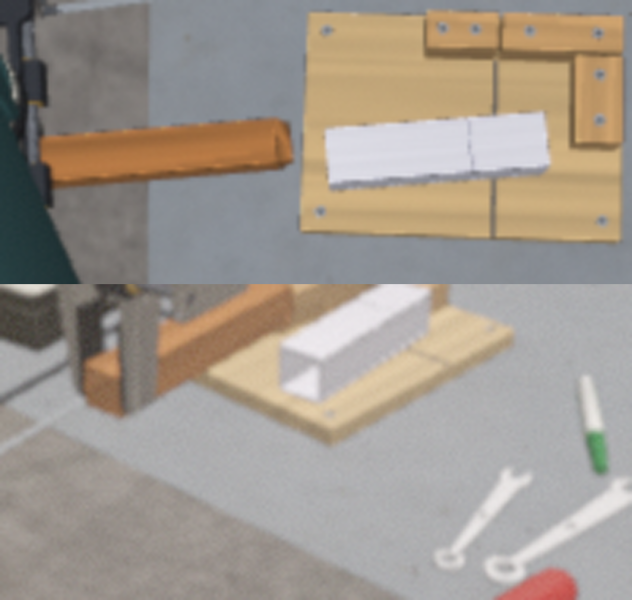

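```bash
cat > line.py <<'E'
from h import *
def edge(c,u0,u1,v0,v1,dbg):
    H=hsv(c);m=cv2.inRange(H,(5,110,50),(20,255,255));P=[]
    for u in range(u0,u1):
        r=np.where(m[v0:v1,u])[0]
        if len(r)>3:P.append((u,v0+r.min()-.5))
    P=np.array(P);f=np.polyfit(P[:,0],P[:,1],1);r=P[:,1]-np.polyval(f,P[:,0]);P=P[abs(r)<1];f=np.polyfit(P[:,0],P[:,1],1)
    print(dbg,len(P),f,np.std(P[:,1]-np.polyval(f,P[:,0])));
    a,b=ray(c,[[u0,np.polyval(f,u0)],[u1,np.polyval(f,u1)]],0.)
    o=-c["R"].T@c["t"];n=np.cross(a-o,b-o);return n/np.linalg.norm(n),o
def line3(*a):
    (n1,o1),(n2,o2)=a
    d=np.cross(n1,n2);d/=np.linalg.norm(d);d*=np.sign(d[1])
    return np.linalg.lstsq(np.array([n1,n2,[0,1,0]]),[n1@o1,n2@o2,.30],rcond=None)[0],d
E
python3 - <<'E'
from line import *
a=shot("top");b=shot("scene")
p,d=line3(edge(a,202,262,175,225,"top"),edge(b,234,266,185,250,"scene"))
print("far top edge at y=.30",p,"dir",d,"pitch",d[2],"yaw dx/dy",d[0]/d[1])
s=sense();t=s["tcp_pos"];print(t)
P=p+d*((t[1]-p[1])/d[1]);print("edge at tcp",P-t,"expected dx~.0155, dz~.0255")
E
```

```text
top 60 [-7.98555154e-02  2.08353218e+02] 0.2938525047657904
scene 11 [ -0.59321516 344.28147922] 0.5687361154874816
far top edge at y=.30 [0.56623524 0.3        0.11610516] dir [-0.05123054  0.99703395 -0.05743469] pitch -0.05743468845079094 yaw dx/dy -0.051382946199755836
[0.53939475 0.42473603 0.1029824 ]
edge at tcp [0.02043119 0.         0.00593727] expected dx~.0155, dz~.0255
```

```bash
python3 - <<'E'
from h import *
b=cv2.imread("pics/s4.png");cv2.imwrite("pics/s4c.png",cv2.resize(b[150:250,190:320],None,fx=6,fy=6,interpolation=2))
E
```

```text
(no output)
```

View pics/s4c.png

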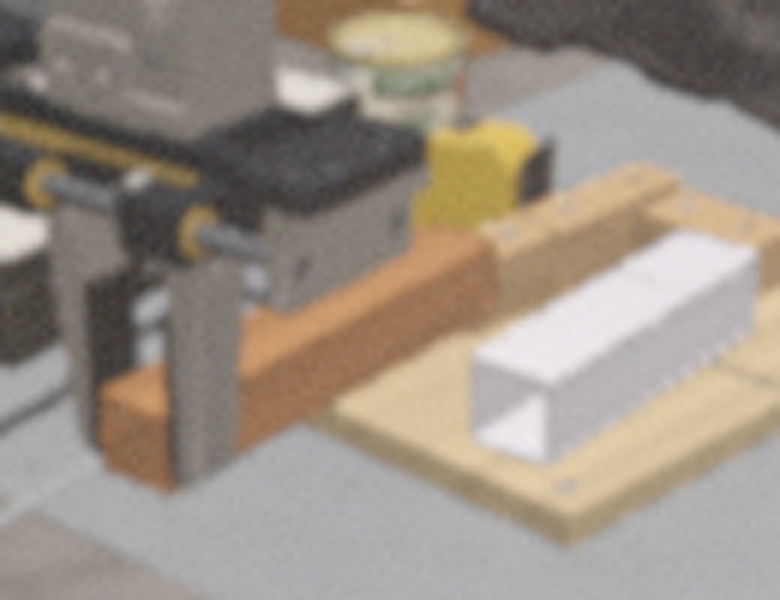

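The crop shows the core gripped at its tail (172,488) with the nose at about (495,270). The tube mouth (510,410) is clear. I'll measure the pitch from the lower near edge, which both views show.

```bash
cat > line2.py <<'E'
from line import *
def edgeL(c,u0,u1,v0,v1,dbg,slo=110,hmax=17):
    H=hsv(c);m=cv2.inRange(H,(5,slo,40),(hmax,255,255));m=cv2.medianBlur(m,3);P=[]
    for u in range(u0,u1):
        r=np.where(m[v0:v1,u])[0]
        if len(r)>3:P.append((u,v0+r.max()+.5))
    P=np.array(P)
    for _ in range(4):
        f=np.polyfit(P[:,0],P[:,1],1);r=P[:,1]-np.polyval(f,P[:,0]);k=abs(r)<max(.8,1.5*np.std(r));P=P[k]
    print(dbg,len(P),f,np.std(r[k]),P[0],P[-1])
    a,b=ray(c,[[u0,np.polyval(f,u0)],[u1,np.polyval(f,u1)]],0.)
    o=-c["R"].T@c["t"];n=np.cross(a-o,b-o);return n/np.linalg.norm(n),o
E
python3 - <<'E'
from line2 import *
a=shot("top");b=shot("scene")
p,d=line3(edgeL(a,202,262,175,225,"top"),edgeL(b,232,268,185,240,"scene"))
print("near bottom edge at y=.30",p,"pitch",d[2]/d[1],"yaw dx/dy",d[0]/d[1])
t=sense()["tcp_pos"];P=p+d*((t[1]-p[1])/d[1]);print(t,"edge at tcp",P-t,"expected -.0155,-.0055")
E
```

```text
top 60 [-8.90803001e-02  2.26755423e+02] 0.29262069588783624 [202.  208.5] [261.  203.5]
scene 30 [ -0.61978151 367.76361864] 0.43467038158642196 [232.  223.5] [267.  201.5]
near bottom edge at y=.30 [0.53360539 0.3        0.10121138] pitch -0.03249263725831205 yaw dx/dy -0.06769115964936354
[0.53886719 0.42438551 0.10209025] edge at tcp [-0.0136816   0.         -0.00492048] expected -.0155,-.0055
```

```bash
python3 - <<'E'
from h import *
b=shot("scene");t=np.array([.539,.4245,.1025]);tail=np.array([-.0653,.998,0]);w=np.array([.998,.0653,0])
for nm,side,z in(("bot near",-.0155,-.0055),("top near",-.0155,.0255)):
  for pitch in(0,-.03,.03):
    P=[t+w*side+tail*s+[0,0,z+s*pitch] for s in(.014,-.04,-.1,-.165)]
    print(nm,pitch,((proj(b,P)-[190,150])*6).round(0).tolist())
E
```

```text
bot near 0 [[164.0, 502.0], [271.0, 440.0], [379.0, 378.0], [485.0, 316.0]]
bot near -0.03 [[164.0, 503.0], [271.0, 437.0], [379.0, 370.0], [485.0, 305.0]]
bot near 0.03 [[164.0, 501.0], [271.0, 443.0], [379.0, 385.0], [485.0, 328.0]]
top near 0 [[159.0, 419.0], [268.0, 360.0], [378.0, 300.0], [486.0, 242.0]]
top near -0.03 [[159.0, 420.0], [268.0, 356.0], [378.0, 293.0], [486.0, 230.0]]
top near 0.03 [[159.0, 417.0], [268.0, 363.0], [378.0, 308.0], [486.0, 254.0]]
```

```bash
python3 -m jog '.02 0 0 .04 0;.02 0 0 .073 0;.02 0 0 .073 0;.02 0 0 .073 0;.02 -.01 0 .073 0;.02 -.02 0 .073 0;.02 -.03 0 .073 0;.02 -.04 0 .073 0;.02 -.05 0 .073 0;.02 -.05 0 .073 0'
python3 - <<'E'
from h import *
a=shot("top");b=shot("scene")
cv2.imwrite("pics/ts5.png",cv2.resize(np.vstack([a["color"][160:225,220:380],b["color"][160:225,210:370]]),None,fx=4.5,fy=4.5,interpolation=2)[:,:,::-1])
E
```

```text
clock: 7.05
tcp_pos: [0.5422, 0.3715, 0.0279]
orientation: [0.0, 0.686, 0.728, -0.0]
wrist_force: [0.0, -0.2, -1.2]
gripper_width: 0.0306
finger_force: 45.0
```

View pics/ts5.png

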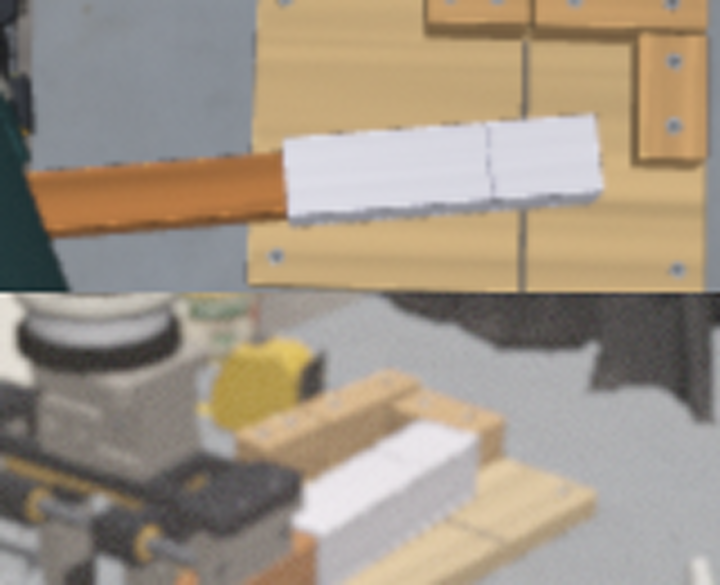

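```bash
python3 -m jog '.02 -.012 0 0 0;.02 -.024 0 0 0;.02 -.036 0 0 0;.02 -.048 0 0 0;.02 -.06 0 0 0;.02 -.07 0 0 0;.02 -.08 0 0 0;.02 -.09 0 0 0;.02 -.1 0 0 0;.02 -.1 0 0 0'
python3 - <<'E'
from h import *
a=shot("top");H=hsv(a);m=cv2.inRange(H,(0,0,150),(179,60,255));k=np.zeros_like(m);k[175:220,270:370]=m[175:220,270:370]
r=cv2.boxPoints(cv2.minAreaRect(biggest(k)));P=ray(a,r,.058)[:,:2];print(P.round(4).tolist())
b=np.load("b.npz");print(np.c_[(P-b["o"])@b["ex"],(P-b["o"])@b["u"]].round(4).tolist())
E
```

```text
clock: 8.15
tcp_pos: [0.5481, 0.2721, 0.0276]
orientation: [0.0, 0.685, 0.728, -0.0]
wrist_force: [0.1, -1.1, -0.6]
gripper_width: 0.0305
finger_force: 45.0
[[0.5744, 0.2108], [0.5844, 0.0625], [0.5376, 0.0605], [0.5276, 0.2077]]
[[-0.01, 0.094], [0.0066, -0.0537], [-0.0401, -0.0577], [-0.0566, 0.0889]]
```

```bash
python3 -m jog '.02 -.001 .008 0 .015;.02 -.002 .016 0 .03;.02 -.003 .024 0 .045;.02 -.004 .032 0 .06;.02 -.005 .04 0 .075;.02 -.006 .048 0 .09;.02 -.007 .056 0 .109;.02 -.007 .0636 0 .109;.02 -.007 .0636 0 .109;.02 -.007 .0636 0 .109'
cat > tb.py <<'E'
from h import *
a=shot("top");H=hsv(a);m=cv2.inRange(H,(0,0,150),(179,60,255));k=np.zeros_like(m);k[170:220,270:370]=m[170:220,270:370]
r=cv2.boxPoints(cv2.minAreaRect(biggest(k)));P=ray(a,r,.058)[:,:2]
b=np.load("b.npz");B=lambda P:np.c_[(P-b["o"])@b["ex"],(P-b["o"])@b["u"]].round(4).tolist()
print("tube",B(P));s=sense();print("tcp",B(s["tcp_pos"][None,:2]),s["tcp_pos"][2],s["orientation"].round(4),s["wrist_force"].round(1))
E
python3 tb.py
```

```text
clock: 9.2
tcp_pos: [0.6118, 0.2712, 0.0275]
orientation: [0.0, 0.723, 0.691, 0.0]
wrist_force: [0.5, -0.4, -0.6]
gripper_width: 0.0305
finger_force: 45.0
tube [[0.0371, 0.0838], [0.0407, -0.0544], [-0.0017, -0.0546], [-0.0054, 0.0826]]
tcp [[0.0244, 0.1561]] 0.02755742939319812 [-0.      0.7231  0.6907 -0.    ] [ 0.2 -0.4 -0.8]
```

```bash
python3 -m jog '.02 -.006 .001 0 0;.02 -.012 .002 0 0;.02 -.018 .003 0 0;.02 -.024 .003 0 0;.02 -.03 .003 0 0;.02 -.034 .003 0 0;.02 -.038 .003 0 0;.02 -.042 .003 0 0;.02 -.042 .003 0 0'
python3 tb.py
```

```text
clock: 10.15
tcp_pos: [0.6128, 0.2285, 0.0277]
orientation: [0.0, 0.723, 0.69, -0.0]
wrist_force: [-0.9, 0.2, -0.9]
gripper_width: 0.0307
finger_force: 45.0
tube [[0.0388, 0.0192], [0.0408, -0.0567], [0.0007, -0.0569], [-0.0013, 0.0185]]
tcp [[0.0276, 0.1138]] 0.02765087789104647 [1.000e-04 7.233e-01 6.905e-01 0.000e+00] [ 0.4  0.  -0.1]
```

```bash
python3 -m jog '.02 -.004 .001 0 0;.02 -.008 .002 0 0;.02 -.011 .002 0 0;.02 -.011 .002 0 0'
python3 tb.py
python3 -m jog '.02 -.002 0 0 0;.02 -.003 0 0 0;.02 -.003 0 0 0'
python3 tb.py
```

```text
clock: 10.6
tcp_pos: [0.6145, 0.2183, 0.0278]
orientation: [-0.0, 0.723, 0.691, 0.0]
wrist_force: [-0.4, 1.5, -1.2]
gripper_width: 0.0306
finger_force: 45.0
tube [[0.0393, 0.0008], [0.0411, -0.0682], [0.0011, -0.0683], [-0.0008, 0.0002]]
tcp [[0.0296, 0.1033]] 0.027747264098206825 [-0.000e+00  7.232e-01  6.907e-01  3.000e-04] [-0.3  1.8 -0.9]
clock: 10.95
tcp_pos: [0.6143, 0.2183, 0.0282]
orientation: [-0.001, 0.723, 0.691, 0.002]
wrist_force: [-0.1, 6.4, -0.4]
gripper_width: 0.0306
finger_force: 45.0
tube [[0.0393, -0.0015], [0.0411, -0.0682], [0.0011, -0.0683], [-0.0007, -0.002]]
tcp [[0.0295, 0.1033]] 0.028157682236021934 [-0.0008  0.7226  0.6913  0.0017] [ 0.8  7.2 -0. ]
```

```bash
sed -i 's/k\[170:220,270:370\]=m\[170:220,270:370\]/k[150:220,300:370]=m[150:220,300:370]/' tb.py; echo 'cv2.imwrite("pics/t6.png",cv2.resize(a["color"][140:230,240:390],None,fx=5,fy=5,interpolation=2)[:,:,::-1]);print(r.tolist())'>>tb.py; python3 tb.py
```

```text
tube [[0.0487, 0.0032], [0.0506, -0.0682], [0.0011, -0.0683], [-0.0009, 0.0025]]
tcp [[0.0295, 0.1033]] 0.02813114676440945 [-0.0008  0.7226  0.6913  0.0017] [ 0.1  6.1 -0.5]
[[328.0, 166.0], [359.0, 166.0], [359.0, 187.0], [328.0, 187.0]]
```

View pics/t6.png

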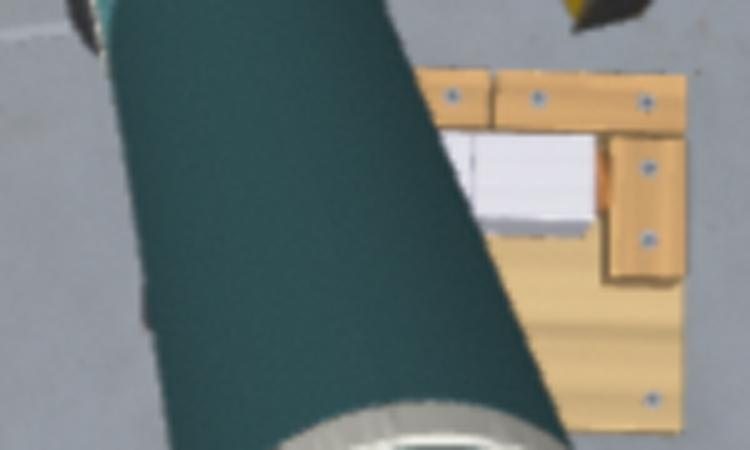

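```bash
python3 -m jog '.034 0 0 0 0;.034 0 0 0 0;.034 0 0 0 0;.034 -.003 0 0 0;.034 -.006 0 0 0;.034 -.006 0 0 0'
python3 tb.py
```

```text
clock: 11.65
tcp_pos: [0.6141, 0.209, 0.0278]
orientation: [0.0, 0.723, 0.69, 0.0]
wrist_force: [0.9, 3.2, 0.7]
gripper_width: 0.0341
finger_force: 1.3
tube [[0.0491, -0.0106], [0.0508, -0.0751], [0.0012, -0.0751], [-0.0005, -0.0112]]
tcp [[0.0298, 0.0939]] 0.02779049550427235 [1.000e-04 7.233e-01 6.905e-01 3.000e-04] [0.8 2.8 0.4]
[[334.0, 166.0], [362.0, 166.0], [362.0, 187.0], [334.0, 187.0]]
```

```bash
python3 -m jog '.034 -.002 0 0 0;.034 -.004 0 0 0;.034 -.004 0 0 0'
python3 tb.py
python3 -m jog '.06 .008 0 0 0;.06 .008 0 0 0;.06 .008 0 0 0;.06 .008 0 -.05 0;.06 .008 0 -.1 0;.06 .008 0 -.1 0;0 .008 0 -.1 0'
python3 - <<'E'
from h import *
c=shot("wrist","w7")
E
```

```text
clock: 12.0
tcp_pos: [0.6138, 0.2089, 0.0279]
orientation: [-0.001, 0.723, 0.691, 0.002]
wrist_force: [1.3, 9.0, -0.9]
gripper_width: 0.0341
finger_force: 4.6
tube [[0.0491, -0.0129], [0.0508, -0.0751], [0.0012, -0.0751], [-0.0004, -0.0135]]
tcp [[0.0294, 0.0939]] 0.027897293607353296 [-0.0011  0.7225  0.6913  0.0019] [ 1.8  9.4 -0.8]
[[335.0, 166.0], [362.0, 166.0], [362.0, 187.0], [335.0, 187.0]]
clock: 12.75
tcp_pos: [0.6147, 0.2122, 0.1289]
orientation: [0.001, 0.724, 0.69, 0.001]
wrist_force: [-0.6, -0.8, -0.9]
gripper_width: 0.0541
finger_force: 0.0
```

View pics/w7.png

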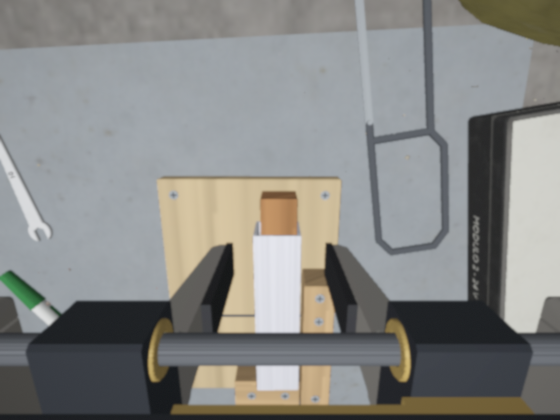

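The tube lies along the fence and the core tail sticks out at rows 192 to 230 (col 279). I'll shut the fingers and hover over the tube top.

```bash
python3 -m jog '0 -.05 -.008 0 0;0 -.1 -.008 0 0;0 -.1075 -.008 0 0;0 -.1075 -.008 0 0;0 -.1075 -.008 .03 0;0 -.1075 -.008 .05 0;0 -.1075 -.008 .058 0;0 -.1075 -.008 .058 0;0 -.1075 -.008 .058 0;0 -.1075 -.008 .058 0' 30
python3 tb.py
```

```text
clock: 13.8
tcp_pos: [0.6018, 0.1066, 0.0705]
orientation: [0.0, 0.723, 0.691, 0.001]
wrist_force: [-0.0, 0.2, 0.6]
gripper_width: 0.0001
finger_force: 0.0
tube [[0.0494, 0.0679], [0.0509, 0.0102], [0.0013, 0.0094], [-0.0003, 0.0667]]
tcp [[0.022, -0.009]] 0.0705880242695235 [4.000e-04 7.231e-01 6.908e-01 8.000e-04] [0.4 0.1 0.4]
[[300.0, 165.0], [325.0, 165.0], [325.0, 186.0], [300.0, 186.0]]
```

```bash
python3 -m jog '0 0 0 .008 0;0 0 0 .013 0;0 0 .001 .015 0;0 0 .002 .017 0;0 0 .002 .017 0'
python3 -m jog '0 0 .002 .002 0;0 -.0005 .004 .004 0;0 -.0005 .004 .004 0'
python3 tb.py
```

```text
clock: 14.35
tcp_pos: [0.6029, 0.1063, 0.0583]
orientation: [-0.002, 0.723, 0.691, 0.001]
wrist_force: [-15.7, -2.2, 43.4]
gripper_width: 0.0006
finger_force: 21.8
clock: 14.65
tcp_pos: [0.6053, 0.1067, 0.0581]
orientation: [-0.004, 0.723, 0.691, 0.0]
wrist_force: [-31.1, -1.3, 75.7]
gripper_width: 0.0003
finger_force: 37.9
tube [[0.0518, 0.068], [0.0533, 0.0102], [0.0036, 0.0095], [0.0021, 0.0668]]
tcp [[0.0255, -0.0086]] 0.058118329230166056 [-4.000e-03  7.232e-01  6.907e-01  2.000e-04] [-30.7  -1.5  76.3]
[[300.0, 164.0], [325.0, 164.0], [325.0, 185.0], [300.0, 185.0]]
```

```bash
python3 -m jog '0 0 0 -.002 0;0 0 -.001 -.0035 0;0 0 -.001 -.0035 0;0 0 -.001 -.0035 0'
python3 tb.py
python3 - <<'E'
from h import *
b=np.load("b.npz");o,u,ex=b["o"],b["u"],b["ex"]
a=shot("top");v=shot("scene");W=lambda x,y,z:np.r_[o+x*ex+y*u,z]
print("top: core tail",proj(a,W(.03,.115,.052)),"mouth",proj(a,W(.03,.085,.058)),"right end",proj(a,W(.03,-.075,.058)),"\nscene tail",proj(v,W(.03,.115,.04)))
x=cv2.resize(a["color"][140:230,260:390],(720,0) if 0 else None,fx=4,fy=4,interpolation=2);y=cv2.resize(v["color"][150:210,230:360],None,fx=4,fy=4,interpolation=2)
cv2.imwrite("pics/f8.png",np.vstack([x,y])[:,:,::-1])
E
```

```text
clock: 15.1
tcp_pos: [0.6052, 0.1067, 0.0582]
orientation: [-0.002, 0.723, 0.691, 0.001]
wrist_force: [-18.9, -0.4, 48.7]
gripper_width: 0.0002
finger_force: 24.1
tube [[0.0518, 0.068], [0.0533, 0.0102], [0.006, 0.0095], [0.0044, 0.0668]]
tcp [[0.0254, -0.0087]] 0.058238632169871546 [-2.400e-03  7.231e-01  6.907e-01  7.000e-04] [-18.7  -0.2  48.7]
[[300.0, 164.0], [325.0, 164.0], [325.0, 184.0], [300.0, 184.0]]
top: core tail [[279.45288874 173.2618043 ]] mouth [[292.38866377 172.96226396]] right end [[361.95826222 174.7652041 ]] 
scene tail [[253.52211866 210.59032303]]
```

View pics/f8.png

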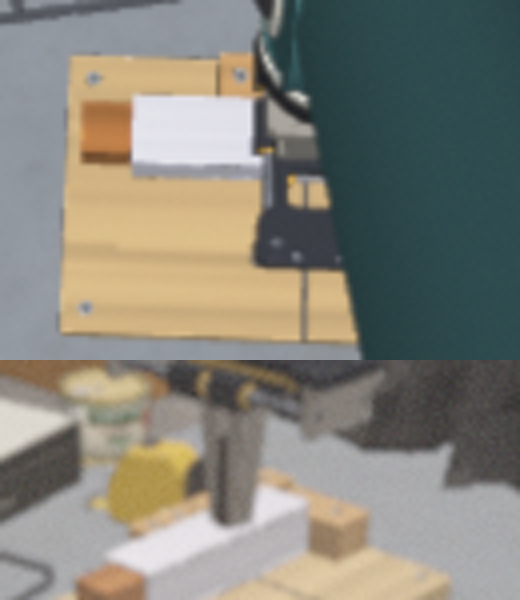

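```bash
python3 -m jog '0 -.001 .001 -.001 0;0 -.0025 .002 -.0015 0;0 -.0025 .002 -.0015 0;0 -.0025 .002 -.0015 0;0 -.0025 .002 -.0015 0'
python3 tb.py
```

```text
clock: 15.75
tcp_pos: [0.6052, 0.1066, 0.0583]
orientation: [-0.004, 0.723, 0.691, 0.0]
wrist_force: [-19.4, 4.5, 41.1]
gripper_width: 0.0003
finger_force: 20.8
tube [[0.0518, 0.068], [0.0533, 0.0102], [0.006, 0.0095], [0.0044, 0.0668]]
tcp [[0.0255, -0.0087]] 0.05827684876515936 [-4.400e-03  7.226e-01  6.913e-01  1.000e-04] [-19.2   3.1  41.7]
[[300.0, 164.0], [325.0, 164.0], [325.0, 184.0], [300.0, 184.0]]
```

```bash
python3 -c "
from station import *
print(hand_in())"
```

```text
the job is handed in; nothing more can be done
None
```

I handed the job in at about 16 s on the clock. The core is home in the tube, and the tube is seated against fence and stop. The shut fingers are still pressing on it with about 41 N down and 19 N towards the fence. `hand_in()` returned no verdict, so the result is unconfirmed. The moves stayed clear of the hacksaw, tape measure and marker.

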